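Load the tube shaker and hold its clamp bar down

TASK

The shaker on the bench has a tube in position 1 already: load the others in run order, first the purple-stoppered tube from the rack into position 2 (two dots), then the red-stoppered one into position 3 (three dots), both fully home, and leave the spare green one in the rack. Then lift the sprung hold-down bar by its handle, lower it over the shaker's two posts onto the three stoppers and press it down level, with a steady 12 N (between 9 and 15 N), never bottoming its springs and without disturbing the other things on the bench. Keep pressing for at least two seconds and finish the program still holding and pressing, so that I can run the two thumb nuts on.

Things in the scene. Friction and masses are not known exactly. Their poses are not given: they have to be found in the camera images.
- shaker: tube shaker, fixed: white housing 120 x 215, dial and switch on its front; origin on the bench under its middle; x from front to back, y along the row of pockets from position 3 to position 1, z up. Two upright steel posts 7 in diameter stand at y = -85 and +85, tips 178 above the bench, tapered over the last 12
- deck_centre (a point): middle of the shaker's aluminium deck surface (100 x 205), 58 above the bench, same axes as the shaker. On the deck, centred, a blue tube block 46 x 112, its top 36 above the deck, and the two posts 85 either side
- pocket1 (a point): mouth of position 1 (one white dot on the blue block's front; leftmost seen from the robot): centre of the hole at the block's top face, hole 16 in diameter, 34 deep, mouth chamfered 3; a green-stoppered tube stands in it already
- pocket2 (a point): mouth of position 2 (two dots, the middle one), same hole, empty, 32 from either neighbour. A tube fully home has its half-way point 4.75 above this point and its top 43.5 above it
- pocket3 (a point): mouth of position 3 (three dots, the rightmost), same as position 2
- tube_purple_mid (a point): stoppered sample tube standing upright, purple stopper on top (14 wide, 13 high), glass 13 in diameter with a plain foot, 77.5 long over all, 14 g. This point is half-way up on its axis (38.75 from either end); its y axis points along the tube to the foot. At first in one of the holes of the tube rack
- tube_purple: the purple-stoppered tube (origin on its glass near the middle; use the point)
- tube_red_mid (a point): stoppered sample tube standing upright, red stopper on top (14 wide, 13 high), glass 13 in diameter with a plain foot, 77.5 long over all, 14 g. This point is half-way up on its axis (38.75 from either end); its y axis points along the tube to the foot. At first in one of the holes of the tube rack
- tube_red: the red-stoppered tube (origin on its glass near the middle; use the point)
- tube_loaded_mid (a point): stoppered sample tube standing upright, green stopper on top (14 wide, 13 high), glass 13 in diameter with a plain foot, 77.5 long over all, 14 g. This point is half-way up on its axis (38.75 from either end); its y axis points along the tube to the foot. In position 1 of the shaker, stays there
- tube_loaded: the green-stoppered tube in position 1 (use the point)
- tube_spare_mid (a point): stoppered sample tube standing upright, green stopper on top (14 wide, 13 high), glass 13 in diameter with a plain foot, 77.5 long over all, 14 g. This point is half-way up on its axis (38.75 from either end); its y axis points along the tube to the foot. The spare, in the tube rack, stays there
- tube_rack: white tube rack, fixed, 146 x 50, 34 high, origin on the bench under its middle; four holes 27 deep in a row along its x axis at -48, -16, 16, 48; three of them hold the purple, red and spare green tubes in any order. A tube in it has its half-way point 45.75 above the bench, its top 84.5
- holddown_grip (a point): middle of the handle's bar of the loose hold-down: black bridge handle, bar 14 wide (along x), 78 long (along y, the plate's long axis) and 14 high, a leg 10 thick at 32 either side of the middle. This point is 31 above the plate's top face and 62 above the pad's underside (springs unpressed); z up
- holddown: the loose hold-down, 0.27 kg, lying pad down on the bench: aluminium plate 200 x 46 x 6 with two 12 mm holes at y = -85 and +85, handle above, sprung pad below; origin 62 under the handle's middle, same axes. It fits the posts either way round
- pressure_pad (a joint): how far the hold-down's pad (rubber-faced steel, 32 x 120, under the plate) is pushed up, in m: 0 at rest, 0.016 bottomed. Springs: 4 N at the first movement and 1 N more per mm, so 9 N at 0.005, 12 N at 0.008, 15 N at 0.011. It also rocks a little to bear evenly. On tubes fully home it starts to move when the handle's middle is 141.5 above the deck
- thumb_nut_a: brass thumb nut, 22 in diameter, 13 high, lying behind the shaker for the colleague
- thumb_nut_b: a second such nut beside it
- specimen_yellow: specimen pot with orange-yellow cap, 60 x 60 x 70, beyond the hold-down, origin under it
- alcohol: small white bottle with red cap, 42 x 42 x 98, beyond the tube rack, origin under it
- marker: white and red marker pen, 135 long, lying to the right of the rack, origin under its middle

How it is judged:
By the outcome, as a careful person would: the job done as asked, in the order asked, and still so for the second after the job is handed in, while the arm keeps its last pose, push and grip.
It also fails if it takes over 72 s, if anything falls off the work surface, if the arm or the gripper's body presses on something with over 40 N, if the wrist force passes 120 N, or if a joint passes its speed limit or range.

ROBOT

A 7-joint arm with a two-finger parallel gripper is mounted at the origin on a cart in front of the work surface, level with it; the furniture and walls round the work are solid. World frame = base frame: x ahead of the robot, y to its left, z up, the work surface at z = 0. Lengths are in m, angles in rad, forces in N, time in s.
With the tool pointing down it reaches from about 0.4 to 0.9 m from the base axis. Payload 5.5 kg.
Tool frame: the origin (TCP) lies midway between the tips of the shut fingers; the grasp point (between the pads) lies 19 mm behind it (manip.grip_depth is the distance from the TCP to the grasp point, in m); z points along the fingers, x is the direction in which the jaws open and shut, and the axes are right-handed (so a half turn about z gives the same grasp; the last joint's range is limited). The gripper opens to 92 mm and grips with 3 to 60 N. Pads are 19 mm wide; open, the fingers measure 130 mm over their backs; the gripper's body (75 mm by 190 mm) begins 47 mm behind the grasp point.
Start: joints at [1.512, 0.501, -0.427, 1.55, 0.221, 1.138, -0.21], TCP at [0.206, -0.617, 0.227] pointing down, gripper open.
Joint ranges: [-2.88, 2.88], [-0.31, 2.03], [-1.54, 1.56], [0.2, 2.42], [-1.41, 4.55], [0.19, 2.02], [-2.57, 2.57]. Speed limits (rad/s): [2.57, 2.57, 3.14, 3.14, 3.14, 3.14, 3.14].

INTERFACE

Orientations are given as a unit quaternion [x, y, z, w].
In Python, from bench import manip, effector, viewer gives the robot as it stands. Calls block until the motion is done:
- manip.move_pose(position, orientation): joint-space move of the TCP to a pose.
- manip.servo_line(position, ori=None, vel=0.15): straight line of the TCP; ori=None keeps the orientation; vel is the mean speed in m/s.
- manip.movej(angles): joint-space move.
- effector.open_jaws() and effector.close(f_grip=None): open the fingers fully, or close them until they stop; f_grip is the grip in N (None keeps the last).
- manip.sleep(seconds).
- manip.solve_ik(position, orientation): joint angles nearest the present ones, or None.
- viewer.get_image(name): name is "scene" or "top" or "wrist"; returns the picture (384x512x3 uint8, red, green, blue); there is no depth.
- viewer.get_calibration(name): a dict with "vfov" (degrees; the focal length in pixels is half the picture's height over the tangent of half this angle, whatever the lens; pixels are square), "cx", "cy" (the principal point, pixels), "dist_coeffs" ([k1, k2, p1, p2, k3] as OpenCV has them; the pictures are not rectified), "eye" and "attitude" of the camera in the world. Camera axes: x right, y down, z forward; pixel columns grow to the right and rows downward; lengths in m; the calibration is good to about 2 mm. A picture is of the moment at which its call begins: read the wrist's pose just before it. get_calibration takes no time and is no camera call; for the wrist camera it gives the pose at the moment of the call.
A pose or a line that the arm cannot do raises manip.PlanningError and nothing moves.
- manip.hand_in(): hands the job in, once; it reports no verdict.
Readings, each from a call of its own:
- manip.current_clock(): time.
- manip.current_q(): joint angles.
- manip.current_joint_velocities(): joint speeds.
- manip.current_tau(): joint torques, N m.
- manip.current_tool_pos(): TCP position.
- manip.current_tcp_rot(): TCP orientation.
- manip.current_force(): force on the tool from outside, world axes, zero at the start.
- manip.current_wrist_torque(): the same for the moment, N m.
- manip.current_finger_gap(): finger opening in m.
Only numpy, scipy, OpenCV 4.12 (cv2) and the standard library are available. Lean on these libraries where they do the work, as an engineer would, in place of code of your own. Each camera call takes 0.05 s, during which the arm holds its last target. There are 200 camera calls.

## Working session

There is one attempt and no reset: what is moved stays moved. The work goes in short steps, each a Python script; the robot and the scene stay as the last script left them, time stands still between calls to the robot, and variables do not carry over. Pictures are saved under pics/ and viewed, about 8 in all and at most 12, crops included, and the job is handed in when it is done.

```bash
ls; mkdir -p pics
cat > h.py <<'E'
import numpy as np, cv2
from scipy.spatial.transform import Rotation as R
from bench import manip, effector, viewer
def cam(n):
    c=viewer.get_calibration(n); im=viewer.get_image(n)
    return im,c
def Rm(a):
    a=np.array(a,float)
    return a if a.shape==(3,3) else R.from_quat(a).as_matrix()
def K(c):
    f=192/np.tan(np.radians(c['vfov'])/2); return np.array([[f,0,c['cx']],[0,f,c['cy']],[0,0,1]])
def ray(c,uv):
    p=cv2.undistortPoints(np.array(uv,float).reshape(-1,1,2),K(c),np.array(c['dist_coeffs'],float)).reshape(-1,2)
    d=np.c_[p,np.ones(len(p))]@Rm(c['attitude']).T
    return np.array(c['eye'],float),d
def onz(c,uv,z):
    e,d=ray(c,uv); return e+d*((z-e[2])/d[:,2])[:,None]
def proj(c,P):
    A=Rm(c['attitude']); q=(np.atleast_2d(P)-np.array(c['eye']))@A
    return cv2.projectPoints(q.reshape(-1,1,3),np.zeros(3),np.zeros(3),K(c),np.array(c['dist_coeffs'],float))[0].reshape(-1,2)
def save(n,im): cv2.imwrite('pics/'+n+'.png',cv2.cvtColor(im,cv2.COLOR_RGB2BGR))
E
python3 - <<'E'
from h import *
ims=[]
for n in("scene","top","wrist"):
    im,c=cam(n); save(n,im); print(n,c); ims.append(im)
save('both',np.vstack([cv2.resize(np.hstack(ims[:2]),(800,300)),np.zeros((1,800,3),np.uint8)]))
print(manip.current_clock(),manip.current_tool_pos(),manip.current_tcp_rot(),manip.grip_depth)
E
```

```text
pics
scene {'vfov': 46.65865677241828, 'cx': 261.4899390586856, 'cy': 198.53205621050716, 'dist_coeffs': array([0.00037752, 0.        , 0.        , 0.        , 0.        ]), 'eye': array([-0.42488232, -0.76728774,  0.60561001]), 'attitude': array([ 0.74073212, -0.3838176 ,  0.25046964, -0.49118727])}
top {'vfov': 48.26561775039402, 'cx': 253.08745212927607, 'cy': 201.05210962183264, 'dist_coeffs': array([-0.0558238,  0.       ,  0.       ,  0.       ,  0.       ]), 'eye': array([ 0.40406785, -0.05083484,  1.38671882]), 'attitude': array([ 0.71578433, -0.69690309,  0.03794444, -0.02321864])}
wrist {'vfov': 71.68846992996026, 'cx': 252.85246249400944, 'cy': 196.07445540569935, 'dist_coeffs': array([-0.05107715,  0.        ,  0.        ,  0.        ,  0.        ]), 'eye': array([ 0.27299119, -0.59242837,  0.38484231]), 'attitude': array([ 0.80427668, -0.57932135, -0.07839343,  0.10667833])}
0.15 [ 0.20538441 -0.61612991  0.22587889] [ 8.11285504e-01 -5.84649669e-01 -6.08307561e-04 -4.73776633e-04] 0.0188
```

View pics/scene.png

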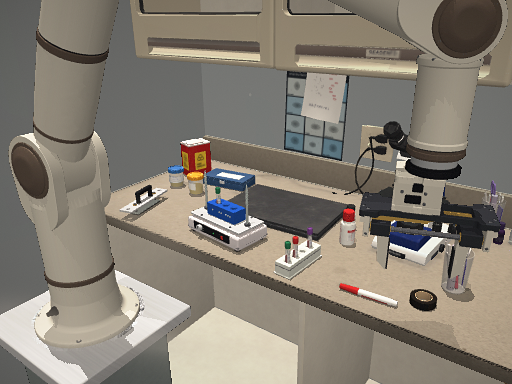

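View pics/top.png

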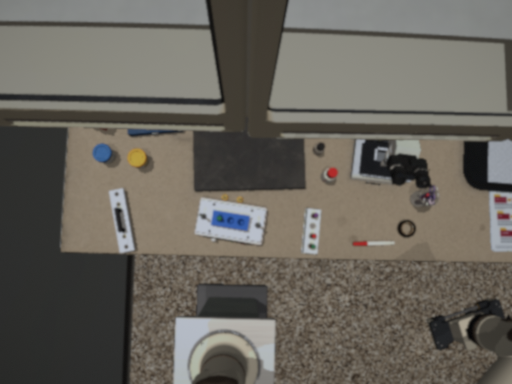

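The scene shows the shaker in the middle, the rack with its three tubes at scene (299,255), and the hold-down on the left. In the top view the shaker is at (231,221), the rack at (312,231) with its empty hole probably between tubes, and the hold-down at (121,220). I'll measure these from the top view next.

```bash
cat >> h.py <<'E'
def blobs(im,lo,hi,amin=4,roi=None):
    hsv=cv2.cvtColor(im,cv2.COLOR_RGB2HSV); m=cv2.inRange(hsv,np.array(lo),np.array(hi))
    if roi: q=np.zeros_like(m); x0,y0,x1,y1=roi; q[y0:y1,x0:x1]=m[y0:y1,x0:x1]; m=q
    n,l,s,ce=cv2.connectedComponentsWithStats(m)
    return [(ce[i].round(1).tolist(),int(s[i,4]),s[i,:4].tolist()) for i in range(1,n) if s[i,4]>=amin]
COL=dict(red=[(0,120,50),(8,255,255)],green=[(45,80,20),(90,255,255)],purple=[(125,50,20),(160,255,255)],blue=[(100,120,60),(120,255,255)])
E
python3 - <<'E'
from h import *
im,c=cam('top')
for k,(lo,hi) in COL.items():
    for b in blobs(im,lo,hi,4,(190,190,335,260)): print(k,b,onz(c,b[0],.094 if k=='blue' else .08).round(4).tolist())
for nm,p,z in [('hd',(121,220),.05),('hdends',(115,190),.03),('hdends',(127,251),.03),('rack ends',(311,209),.034),('',(313,253),.034),('post',(205,217),.17),('post',(258,225),.17),('wall/cab edge',(265,137),0),('bluebox',(152,132),.1),('benchedge',(300,258),0)]:
    print(nm,onz(c,p,z).round(4).tolist())
x=cv2.resize(im[180:265,90:340],None,fx=3.2,fy=3.2,interpolation=cv2.INTER_CUBIC);save('topz',x)
# candidate views: camera offset in tool frame
cw=viewer.get_calibration('wrist');T=Rm(manip.current_tcp_rot())
print('cam in tool',T.T@(np.array(cw['eye'])-manip.current_tool_pos()),(T.T@Rm(cw['attitude'])).round(3))
E
```

```text
red ([313.1, 235.9], 8, [312, 235, 3, 3]) [[0.4161, -0.2626, 0.08]]
green ([219.3, 217.9], 12, [218, 216, 4, 4]) [[0.4634, 0.025, 0.08]]
green ([312.5, 246.5], 4, [312, 246, 2, 2]) [[0.3838, -0.2612, 0.08]]
purple ([315.2, 215.0], 10, [314, 214, 4, 3]) [[0.4801, -0.2681, 0.08]]
blue ([230.7, 220.4], 464, [212, 211, 37, 19]) [[0.4562, -0.0104, 0.094]]
hd [[0.4498, 0.3327, 0.05]]
hdends [[0.5453, 0.3626, 0.03]]
hdends [[0.3536, 0.3147, 0.03]]
rack ends [[0.5016, -0.2621, 0.034]]
 [[0.3627, -0.2706, 0.034]]
post [[0.4608, 0.0604, 0.17]]
post [[0.4421, -0.0905, 0.17]]
wall/cab edge [[0.7378, -0.112, 0.0]]
bluebox [[0.7192, 0.238, 0.1]]
benchedge [[0.3447, -0.2342, 0.0]]
cam in tool [-0.00128151 -0.0716787  -0.15907355] [[ 1.     0.    -0.001]
 [-0.     0.965  0.262]
 [ 0.001 -0.262  0.965]]
```

View pics/topz.png

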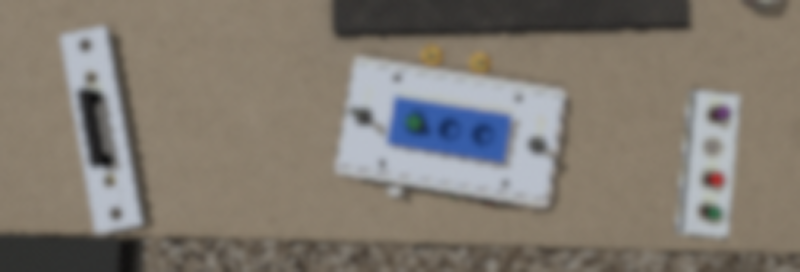

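Run order in the rack, from back to front, is purple (topz 719,114), empty, red (713,180) and green (712,212). The shaker's dot side faces the robot, with pocket 1 green at (415,122) and the posts near (363,117) and (538,146). The hold-down is tilted about 14° from world x. I'll check IK for every stage, then move to a hover over the rack and take a wrist picture.

```bash
cat >> h.py <<'E'
def down(th): # tool z down, tool x at world angle th
    return np.array([np.cos(th/2),np.sin(th/2),0,0])
E
python3 - <<'E'
from h import *
for nm,p,ths in [('purple',(.48,-.267,.05),(-90,90)),('red',(.416,-.263,.05),(-90,90)),('green?',(.448,-.265,.25),(-90,90)),('p2',(.456,-.01,.1),(-7,173)),('p2hi',(.456,-.01,.2),(-7,173)),('hd',(.4498,.338,.05),(-76,104)),('hdhi',(.4498,.338,.25),(-76,104)),('place',(.456,-.01,.25),(-7,173))]:
    for t in ths:
        q=manip.solve_ik(np.array(p),down(np.radians(t)));print(nm,t,None if q is None else np.round(q,2))
manip.move_pose([.448,-.265,.22],down(-np.pi/2))
print(manip.current_clock(),manip.current_tool_pos(),manip.current_tcp_rot())
im,c=cam('wrist'); save('w1',im); print(c['eye'])
for k,(lo,hi) in COL.items():
    for b in blobs(im,lo,hi,40): print(k,b,onz(c,b[0],.0845).round(4).tolist())
E
```

```text
purple -90 [ 0.83  0.58 -0.47  1.93  0.39  0.72 -1.44]
purple 90 [ 1.15  0.74 -0.92  1.92  0.77  0.88  1.4 ]
red -90 [ 0.92  0.51 -0.49  2.06  0.38  0.66 -1.4 ]
red 90 [ 1.25  0.66 -0.94  2.05  0.76  0.81  1.43]
green? -90 [ 1.01  0.27 -0.62  1.84  0.17  1.09 -1.24]
green? 90 [ 1.4   0.43 -1.15  1.83  0.43  1.16  1.67]
p2 -7 [ 0.79  0.51 -1.    2.11  0.6   0.83 -0.7 ]
p2 173 [ 0.97  0.73 -1.3   2.11  0.86  1.    2.22]
p2hi -7 [ 1.04  0.43 -1.29  2.03  0.48  1.04 -0.61]
p2hi 173 [ 1.03  0.43 -1.29  2.03  0.48  1.04  2.54]
hd -76 [-0.53  0.56 -0.21  1.9   0.17  0.7  -2.16]
hd 104 [ 0.19  1.06 -1.31  1.88  1.13  1.2   0.28]
hdhi -76 [-0.34  0.32 -0.43  1.75  0.15  1.1  -2.14]
hdhi 104 [ 0.22  0.63 -1.3   1.73  0.63  1.28  0.59]
place -7 [ 1.06  0.28 -1.25  1.97  0.3   1.1  -0.44]
place 173 [ 1.16  0.42 -1.44  1.97  0.45  1.15  2.55]
1.775 [ 0.44764382 -0.2663593   0.22004907] [-7.06520545e-01  7.07692469e-01 -2.10905888e-04 -2.13059660e-04]
[ 0.51882889 -0.26474387  0.37907511]
red ([304.7, 23.7], 1058, [288, 4, 35, 42]) [[0.6167, -0.3166, 0.0845]]
red ([252.2, 210.3], 119, [247, 203, 11, 15]) [[0.4214, -0.2638, 0.0845]]
red ([363.3, 208.6], 296, [345, 203, 34, 11]) [[0.4232, -0.3943, 0.0845]]
green ([250.4, 235.6], 120, [246, 229, 10, 14]) [[0.3895, -0.2616, 0.0845]]
purple ([256.4, 156.8], 132, [251, 151, 12, 13]) [[0.4836, -0.2686, 0.0845]]
blue ([425.9, 27.3], 1020, [392, 0, 85, 44]) [[0.6167, -0.4413, 0.0845]]
blue ([43.4, 178.2], 3682, [0, 153, 92, 52]) [[0.4606, -0.0201, 0.0845]]
```

View pics/w1.png

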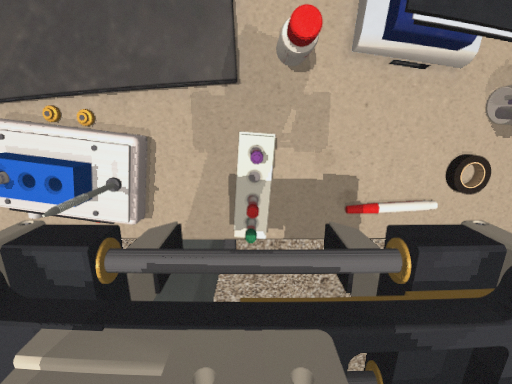

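The wrist view shows purple (256,157), red (252,210) and green (250,236), all on a rack axis of about -4.3°. The spacing comes out at 63.4 mm against the expected 64. Top and wrist agree to about 3 mm. Next I'll grasp purple and look over the shaker.

```bash
cat >> h.py <<'E'
def st(s=''):
    print(s,'t',round(manip.current_clock(),2),'p',np.round(manip.current_tool_pos(),4),'F',np.round(manip.current_force(),2),'gap',round(manip.current_finger_gap(),4))
def go(p,th,line=False,vel=.2):
    if line: manip.servo_line(np.array(p,float),down(th),vel=vel)
    else: manip.move_pose(np.array(p,float),down(th))
def grab(xy,th):
    go([*xy,.10],th); go([*xy,.0457],th,True,.12); st('pre')
    effector.close(f_grip=12); st('closed')
    go([*xy,.12],th,True,.2); st('lift')
E
python3 - <<'E'
from h import *
t=np.radians(-94.3)
grab((.482,-.2685),t)
go([.456,-.01,.25],np.radians(-7)); st('hover')
im,c=cam('wrist'); save('w2',im)
for k in('green','blue','red','purple'):
    for b in blobs(im,*COL[k],40): print(k,b,onz(c,b[0],.094 if k=='blue' else .1375).round(4).tolist())
E
```

```text
pre t 2.99 p [ 0.4826 -0.2689  0.0466] F [-0.18  0.23  0.33] gap 0.0915
closed t 4.18 p [ 0.482  -0.2685  0.0457] F [-0.24 -0.77  0.01] gap 0.0135
lift t 4.71 p [ 0.4819 -0.2688  0.1202] F [-0.48  0.   -1.32] gap 0.0135
hover t 5.83 p [ 0.4558 -0.0111  0.2492] F [-0.51 -0.2  -0.19] gap 0.0132
green ([255.9, 159.9], 152, [250, 153, 13, 15]) [[0.4637, 0.0251, 0.1375]]
blue ([459.8, 14.8], 43, [456, 7, 8, 16]) [[0.7036, 0.151, 0.094]]
blue ([255.4, 176.6], 2898, [237, 134, 39, 92]) [[0.4604, -0.0004, 0.094]]
red ([378.2, 361.4], 325, [365, 352, 26, 19]) [[0.5919, -0.2574, 0.1375]]
purple ([254.2, 214.9], 91, [245, 211, 19, 13]) [[0.4547, -0.0334, 0.1375]]
purple ([253.0, 246.2], 85, [244, 243, 19, 7]) [[0.4488, -0.0699, 0.1375]]
purple ([252.5, 276.1], 101, [242, 274, 22, 7]) [[0.4435, -0.1074, 0.1375]]
```

View pics/w2.png

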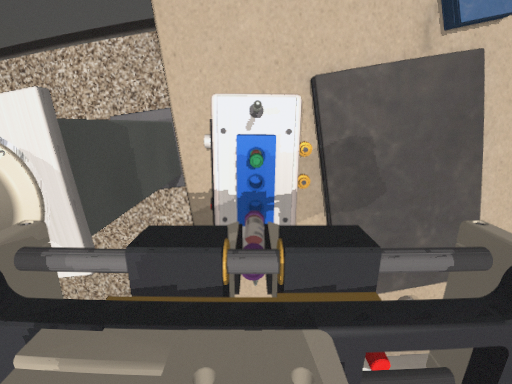

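The view shows the green stopper (256,160), pocket 2 (256,181), post 1 (257,105) and the held tube's foot around (254,214). I'll measure these from the saved picture.

Run:
```python
from h import *
im=cv2.cvtColor(cv2.imread('pics/w2.png'),cv2.COLOR_BGR2RGB); c=viewer.get_calibration('wrist')
print(c['eye'])
save('w2c',cv2.resize(im[88:288,200:310],None,fx=5,fy=3,interpolation=cv2.INTER_CUBIC) if 0 else cv2.resize(im[92:232,205:305],None,fx=5.6,fy=4.2857,interpolation=cv2.INTER_CUBIC)[:600])
g=cv2.cvtColor(im,cv2.COLOR_RGB2HSV)
blue=cv2.inRange(g,(100,120,110),(120,255,255))
for r in range(138,210,6):
    x=np.where(blue[r,225:290])[0]+225
    if len(x): print(r,x.min(),x.max()+1,end=' | ')
L=[];
for r in range(140,206):
    x=np.where(blue[r,225:290])[0]+225
    if len(x)>5: L.append((r,x.min(),x.max()+1))
L=np.array(L,float)
mid=np.c_[(L[:,1]+L[:,2])/2-.5,L[:,0]]
W=onz(c,mid,.094); a=np.polyfit(W[:,1],W[:,0],1); print('\nblock mid x=a*y+b',a,np.degrees(np.arctan(a[0])),'width',np.median(onz(c,np.c_[L[:,2],L[:,0]]-[.5,0],.094)[:,0]-onz(c,np.c_[L[:,1],L[:,0]]-[.5,0],.094)[:,0]))
y=np.where(blue[120:160,245:268].sum(1)>255*8)[0]+120; print('top row',y.min(),onz(c,[[256.5,y.min()-.5]],.094))
# housing/white deck edges row 200..220
v=g[:,:,2]; 
for r in (110,125,150,200,215): print(r,[int(x) for x in v[r,205:310:1]][:14],'...',[int(x) for x in v[r,290:308]])
# dark pocket2
for r in range(172,192): print(r,[int(x) for x in v[r,244:270]])
```

```text
[0.46564966 0.06002218 0.40826085]
138 237 276 | 144 237 276 | 150 237 276 | 156 237 275 | 162 237 275 | 168 237 275 | 174 237 275 | 180 237 275 | 186 237 274 | 192 237 274 | 198 237 274 | 204 237 274 | 
block mid x=a*y+b [0.14056836 0.46047284] 8.00154672322228 width 0.04500413485640764
top row 135 [[0.46778002 0.04834486 0.094     ]]
110 [198, 196, 195, 196, 196, 183, 197, 235, 239, 240, 243, 236, 231, 243] ... [244, 244, 244, 244, 244, 232, 240, 242, 240, 239, 233, 152, 171, 167, 178, 181, 187, 187]
125 [195, 194, 195, 195, 163, 95, 69, 185, 237, 239, 242, 227, 221, 241] ... [244, 243, 244, 244, 238, 220, 242, 240, 239, 236, 175, 174, 191, 193, 190, 183, 184, 196]
150 [199, 181, 160, 161, 181, 151, 76, 107, 213, 237, 240, 243, 231, 231] ... [243, 243, 243, 232, 238, 241, 239, 237, 221, 202, 130, 220, 193, 140, 109, 106, 104, 122]
200 [135, 138, 137, 137, 135, 111, 59, 36, 35, 153, 192, 200, 212, 194] ... [155, 150, 170, 174, 169, 163, 152, 167, 176, 174, 176, 175, 172, 174, 173, 173, 173, 173]
215 [117, 116, 116, 119, 117, 113, 119, 95, 54, 71, 136, 163, 171, 176] ... [154, 173, 1
[... 2054 characters left out ...]
6, 202, 203, 206, 207, 204]
187 [203, 202, 202, 195, 186, 175, 175, 159, 135, 115, 104, 101, 99, 98, 103, 130, 150, 162, 165, 181, 198, 205, 205, 202, 205, 206]
188 [200, 202, 201, 201, 194, 186, 177, 177, 168, 156, 142, 134, 137, 137, 146, 163, 168, 163, 175, 195, 201, 203, 204, 204, 203, 204]
189 [203, 202, 201, 199, 202, 192, 184, 177, 174, 176, 173, 168, 168, 173, 172, 172, 173, 178, 190, 197, 200, 202, 203, 202, 203, 202]
190 [201, 202, 200, 199, 200, 202, 194, 187, 167, 157, 156, 153, 165, 174, 173, 179, 189, 198, 199, 200, 201, 185, 193, 204, 202, 203]
191 [175, 179, 172, 174, 174, 173, 174, 172, 144, 124, 122, 120, 168, 166, 161, 168, 172, 172, 174, 173, 174, 148, 183, 204, 201, 203]
```

View pics/w2c.png

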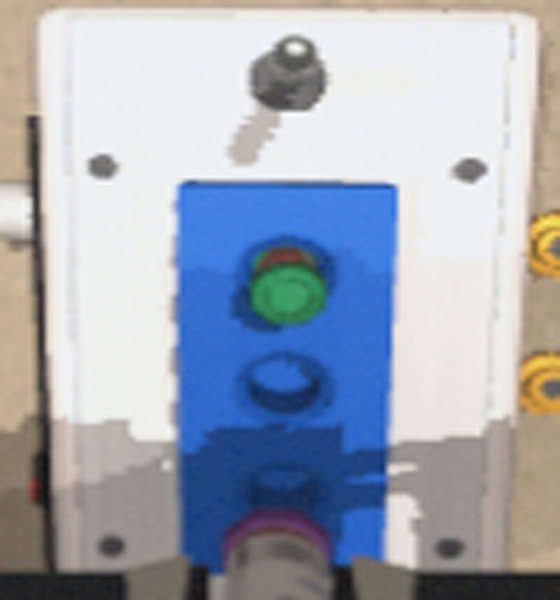

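Run:
```python
from h import *
c=viewer.get_calibration('wrist'); T=np.array(manip.current_tool_pos())
def pr(n,uv,z): p=onz(c,[uv],z)[0]; print(n,p.round(4)); return p
p2=pr('p2',(255.3,181.5),.094); p3=pr('p3~',(255.6,205),.094); p1=pr('st1',(256,160.3),.1375); po=pr('post1',(257.3,103.3),.178)
pr('foot far edge',(254.0,211.3),T[2]-.0387)
ax=np.array([np.sin(np.radians(8)),np.cos(np.radians(8))])
print('pitch',np.linalg.norm(p2-p3),np.linalg.norm((p1-p2)[:2]),'post-p2',np.linalg.norm((po-p2)[:2]), 'p2 from p1',p1[:2]-.032*ax,'p2 from post',po[:2]-.085*ax, T)
```

```text
p2 [ 0.4596 -0.0066  0.094 ]
p3~ [ 0.4563 -0.036   0.094 ]
st1 [0.4638 0.0245 0.1375]
post1 [0.4709 0.0765 0.178 ]
foot far edge [ 0.4579 -0.0054  0.2105]
pitch 0.029660576329582005 0.03131814908200758 post-p2 0.08377986810993826 p2 from p1 [ 0.45938937 -0.00721366] p2 from post [ 0.45911725 -0.00771936] [ 0.4558188  -0.01134654  0.24916835]
```

```bash
cat >> h.py <<'E'
TH=np.radians(-8)
def insert(x,y,zhome=.0987,z0=.140):
    go([x,y,z0],TH,True,.2); st('above')
    z=z0
    while z>zhome+1e-6:
        z=max(z-.006,zhome); go([x,y,z],TH,True,.06)
        F=np.array(manip.current_force()); 
        if abs(F[2])>4 or np.hypot(*F[:2])>5: st('contact'); break
    st('down'); return z
E
python3 - <<'E'
from h import *
z=insert(.4575,-.0072)
im,c=cam('wrist'); save('w3',im)
E
```

```text
above t 6.58 p [ 0.458  -0.007   0.1404] F [-0.28 -0.11  0.28] gap 0.0138
contact t 7.08 p [ 0.4593 -0.0074  0.1292] F [-0.54  0.22  7.45] gap 0.0134
down t 7.08 p [ 0.4593 -0.0074  0.1292] F [-0.54  0.22  7.45] gap 0.0134
```

View pics/w3.png

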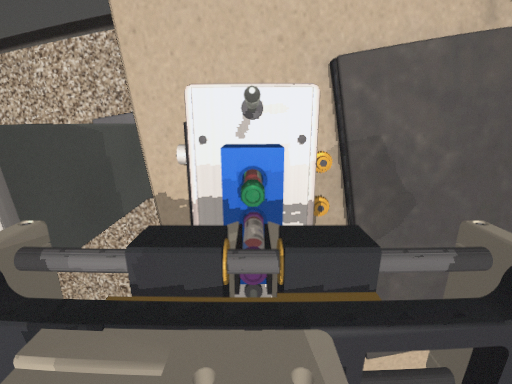

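Contact came 3.5 mm below the mouth, so the foot is on the chamfer. In the picture the green stopper's top is at (253,193), the post tip at (252,91) and the tube at (254,235). I'll back off slightly, re-measure and search with small offsets.

Run:
```python
from h import *
st('steady'); 
c=viewer.get_calibration('wrist')
s=onz(c,[(252.7,193.5)],.1375)[0]; p=onz(c,[(252,90.5)],.178)[0]
ax=(p-s)[:2]; print(s,p,np.linalg.norm(ax),np.degrees(np.arctan2(ax[0],ax[1])),s[:2]-ax/np.linalg.norm(ax)*.032, p[:2]-ax/np.linalg.norm(ax)*.085)
go([.4575,-.0072,.133],TH,True,.06); manip.sleep(.2); st('back')
x0,y0=.4575,-.0072
for dx,dy in [(.0015,0),(.0015,.002),(.0015,-.002),(.003,0),(0,.003),(0,-.003),(-.0015,0)]:
    go([x0+dx,y0+dy,.133],TH,True,.06); go([x0+dx,y0+dy,.127],TH,True,.06); manip.sleep(.15)
    F=np.array(manip.current_force()); st((dx,dy))
    if F[2]<3: break
```

```text
steady t 7.12 p [ 0.4593 -0.0074  0.1292] F [ 0.01 -0.43  6.6 ] gap 0.0136
[0.4642117  0.02505584 0.1375    ] [0.47112825 0.0767826  0.178     ] 0.05218712459330288 7.616023666392995 [ 0.45997062 -0.00666187] [ 0.45986289 -0.00746758]
back t 7.58 p [ 0.4573 -0.0073  0.1328] F [-1.13  0.04 -0.14] gap 0.0135
(0.0015, 0) t 8.22 p [ 0.46   -0.0072  0.1273] F [-0.03 -0.54  5.86] gap 0.0136
(0.0015, 0.002) t 8.88 p [ 0.4592 -0.0052  0.1269] F [0.32 0.21 3.28] gap 0.0135
(0.0015, -0.002) t 9.55 p [ 0.4589 -0.009   0.1269] F [ 0.34 -0.62 -0.29] gap 0.0136
```

At an offset of (+1.5, -2) mm the tube goes in freely, so I'll continue down.

Run:
```python
from h import *
x,y=.459,-.0092
z=.127
while z>.0987+1e-6:
    z=max(z-.007,.0987); go([x,y,z],TH,True,.08); F=np.array(manip.current_force())
    st(round(z,4))
    if F[2]>6: break
```

```text
0.12 t 9.8 p [ 0.4585 -0.0092  0.1195] F [ 0.58 -0.76 -0.58] gap 0.0134
0.113 t 10.05 p [ 0.4586 -0.0091  0.1125] F [ 0.22 -0.18  0.33] gap 0.0135
0.106 t 10.3 p [ 0.4586 -0.0091  0.1055] F [ 0.23 -0.57 -0.61] gap 0.0135
0.099 t 10.55 p [ 0.4586 -0.0092  0.0986] F [-0.86 -0.01 -1.14] gap 0.0139
0.0987 t 10.8 p [ 0.4591 -0.0092  0.0988] F [-0.    0.89 -0.07] gap 0.0139
```

```bash
cat >> h.py <<'E'
def seat(x,y,z):
    z1=z-.004
    while z>z1+1e-6:
        z-=.001; go([x,y,z],TH,True,.03); F=np.array(manip.current_force())
        if F[2]>4: break
    st('seated'); effector.open_jaws(); st('open')
    go([x,y,.215],TH,True,.25)
E
python3 - <<'E'
from h import *
seat(.459,-.0092,.0987)
x,y=.4182,-.2637; t=np.radians(-94.3)
go([x,y,.2],t)
im,c=cam('wrist'); save('w4',im)
for k in('red','green','purple'):
    for b in blobs(im,*COL[k],60): print(k,b,onz(c,b[0],.081).round(4).tolist())
st()
E
```

```text
seated t 11.8 p [ 0.4589 -0.0092  0.0946] F [ 0.16  0.67 -0.46] gap 0.0135
open t 13.1 p [ 0.459  -0.0092  0.0947] F [ 0.43 -0.55 -0.42] gap 0.0919
red ([376.4, 184.3], 359, [357, 177, 37, 14]) [[0.4177, -0.3935, 0.081]]
red ([256.5, 190.0], 142, [251, 182, 12, 16]) [[0.4204, -0.264, 0.081]]
green ([256.3, 218.4], 142, [251, 211, 12, 15]) [[0.3881, -0.2616, 0.081]]
 t 14.79 p [ 0.4187 -0.2616  0.1994] F [ 0.16  0.25 -1.1 ] gap 0.092
```

Run:
```python
from h import *
x,y=.4182,-.2637; t=np.radians(-94.3)
go([x,y,.0457],t,True,.2); st('pre'); effector.close(f_grip=12); st('closed'); go([x,y,.20],t,True,.25)
x,y=.4546,-.0409
go([x,y-.0,.25],TH); st('hover')
im,c=cam('wrist'); save('w5',im)
for k in('red','green','purple'):
    for b in blobs(im,*COL[k],60): print(k,b,onz(c,b[0],.135).round(4).tolist())
cv2.imwrite('pics/w5c.png',cv2.resize(cv2.imread('pics/w5.png')[70:290,190:320],(532,600),interpolation=cv2.INTER_CUBIC)) if 0 else save('w5c',cv2.resize(im[80:280,190:320],(520,800)[:2] if 0 else (390,600),interpolation=cv2.INTER_CUBIC))
```

```text
pre t 15.72 p [ 0.4193 -0.2636  0.0465] F [ 0.54 -0.59  1.13] gap 0.0912
closed t 16.91 p [ 0.4182 -0.2637  0.0457] F [-1.02  0.14  0.29] gap 0.0138
hover t 18.62 p [ 0.454  -0.0419  0.2489] F [ 0.11  0.1  -1.13] gap 0.0136
red ([253.9, 215.0], 77, [245, 211, 19, 12]) [[0.4519, -0.0649, 0.135]]
red ([252.7, 245.8], 73, [244, 242, 19, 7]) [[0.4455, -0.1009, 0.135]]
red ([252.6, 276.2], 89, [242, 274, 22, 7]) [[0.4398, -0.1393, 0.135]]
red ([384.8, 353.7], 86, [376, 351, 18, 7]) [[0.5953, -0.281, 0.135]]
green ([253.1, 129.6], 156, [247, 123, 13, 14]) [[0.4639, 0.0244, 0.135]]
purple ([253.4, 160.2], 171, [247, 152, 14, 16]) [[0.4598, -0.006, 0.135]]
```

View pics/w5c.png

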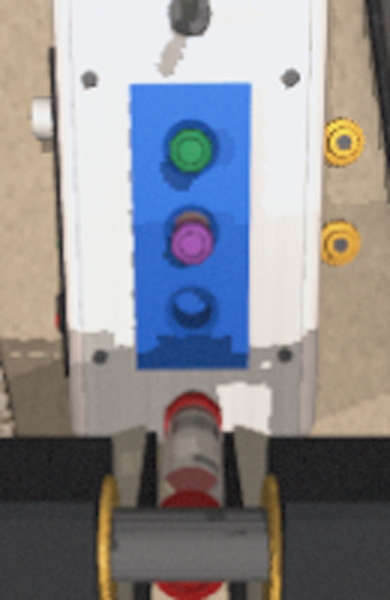

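Pocket 3 is visible at (253.7,182.7), and purple is standing in position 2. I'll use the bias found at pocket 2 to insert red.

Run:
```python
from h import *
c=viewer.get_calibration('wrist'); st()
m=onz(c,[(253.7,182.7)],.094)[0]; tgt=m[:2]+np.array([-.0006,-.0026]); pred=np.array([.4546,-.0409])
print(m,tgt)
x,y=(tgt+pred)/2 if np.linalg.norm(tgt-pred)<.004 else (1/0,0)
print(x,y)
go([x,y,.14],TH,True,.25); st('above')
ok=False
for dx,dy in [(0,0),(.0015,0),(0,-.002),(0,.002),(-.0015,0)]:
    go([x+dx,y+dy,.133],TH,True,.08); go([x+dx,y+dy,.127],TH,True,.06); manip.sleep(.15)
    F=manip.current_force(); st((dx,dy))
    if F[2]<2.5: ok=True; break
if ok:
    x+=dx;y+=dy;z=.127
    while z>.0987+1e-6:
        z=max(z-.007,.0987); go([x,y,z],TH,True,.08); F=manip.current_force()
        if F[2]>5: st('contact'); break
    st(z)
```

```text
t 18.68 p [ 0.454  -0.0423  0.249 ] F [0.28 0.06 0.5 ] gap 0.0135
[ 0.4556671  -0.03872125  0.094     ] [ 0.4550671  -0.04132125]
0.4548335517568455 -0.04111062369826109
above t 19.27 p [ 0.4552 -0.0411  0.1403] F [ 0.6  -0.37  0.37] gap 0.0137
(0, 0) t 19.92 p [ 0.4565 -0.0412  0.1283] F [-0.42 -1.44  8.4 ] gap 0.0138
(0.0015, 0) t 20.57 p [ 0.4571 -0.0411  0.1272] F [-0.51 -0.14  6.72] gap 0.0136
(0, -0.002) t 21.22 p [ 0.4547 -0.043   0.1268] F [-0.49  0.2   0.08] gap 0.0137
0.0987 t 22.47 p [ 0.455  -0.0431  0.0988] F [ 0.26  0.21 -0.59] gap 0.0136
```

Run:
```python
from h import *
x,y=.4548,-.0431
z=.0987
while z>.0950:
    z-=.00125; go([x,y,z],TH,True,.03)
    if manip.current_force()[2]>4: break
st('seated'); effector.open_jaws(); go([x,y,.19],TH,True,.25); effector.close(f_grip=10); st('shut')
for nm,(x,y) in [('p3',(.4548,-.0415)),('p2',(.459,-.0092))]:
    go([x,y,.160],TH,True,.2); z=.148
    go([x,y,z],TH,True,.1)
    while z>.1365:
        z-=.002; go([x,y,z],TH,True,.04)
        if manip.current_force()[2]>5: break
    st(nm); go([x,y,.16],TH,True,.2)
go([.47,.1,.25],TH,True,.3) if 0 else None
```

```text
seated t 23.22 p [ 0.4547 -0.0431  0.0949] F [-0.07 -0.58 -0.86] gap 0.0136
shut t 26.48 p [ 0.4548 -0.0431  0.19  ] F [-0.19 -0.89  0.02] gap 0.0003
p3 t 28.55 p [ 0.4566 -0.0413  0.1372] F [ 0.76 -0.54  9.66] gap 0.0004
p2 t 30.9 p [ 0.4606 -0.0091  0.1372] F [-0.14 -0.78  8.92] gap 0.0005
```

Both stoppers stop the fingertips at z = 0.137, so both tubes are home. Next is the hold-down.

Run:
```python
from h import *
go([.459,.0,.23],TH,True,.3)
effector.open_jaws()
go([.45,.338,.24],np.radians(-76)); manip.sleep(.1); st('hover'); print(np.round(manip.current_q(),2))
im,c=cam('wrist'); save('w6',im)
```

```text
hover t 34.73 p [0.4507 0.3369 0.2399] F [0.29 0.54 0.07] gap 0.0917
[ 0.    0.43 -0.9   1.75  0.37  1.14 -2.33]
```

View pics/w6.png

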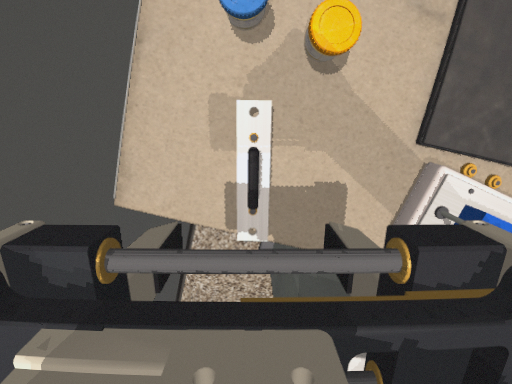

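The hold-down is aligned with the tool. Plate ends are at (254,100) and (253,241), holes at (254,112) and (253,231), and the handle runs (253,148–208).

Run:
```python
from h import *
im=cv2.cvtColor(cv2.imread('pics/w6.png'),cv2.COLOR_BGR2RGB); c=viewer.get_calibration('wrist')
g=cv2.cvtColor(im,cv2.COLOR_RGB2HSV); sub=g[:,:,2]<60
roi=np.zeros_like(sub); roi[140:215,240:268]=1; m=(sub&roi).astype(np.uint8)
n,l,s,ce=cv2.connectedComponentsWithStats(m); i=1+s[1:,4].argmax(); print(s[i],ce[i])
x,y,w,h=s[i,:4]
E1=onz(c,[(ce[i][0],y-.5),(ce[i][0],y+h-.5)],.069); print('handle top ends',E1.round(4).tolist(),np.linalg.norm(E1[0]-E1[1]),'mid',E1.mean(0))
wh=cv2.inRange(g,(0,0,195),(180,40,255)); pts=[]
for r in list(range(104,144,2))+list(range(214,238,2)):
    q=np.where(wh[r,228:282])[0]+228
    if len(q)>10: pts.append((r,q.min(),q.max()+1))
p=np.array(pts,float); A=onz(c,np.c_[p[:,1]-.5,p[:,0]],.031);B=onz(c,np.c_[p[:,2]-.5,p[:,0]],.031)
M=(A+B)/2; a=np.polyfit(M[:,0],M[:,1],1); print('axis deg',np.degrees(np.arctan(a[0])),'width',np.median(np.linalg.norm(A-B,axis=1)))
H=onz(c,[(254,112),(253,231.3)],.031); print('holes',H.round(4).tolist(),np.linalg.norm(H[0]-H[1]),'mid',H.mean(0),'deg',np.degrees(np.arctan2(*(H[0]-H[1])[[1,0]])))
col=np.where(wh[90:250,246:250].sum(1)>500)[0]+90; P=onz(c,[(253,col.min()-.5),(253,col.max()+.5)],.031); print('plate ends',P.round(4).tolist(),np.linalg.norm(P[0]-P[1]),P.mean(0)); 
print('on axis y at x mid',np.polyval(a,P.mean(0)[0]))
```

```text
[248 147  11  63 575] [253.05043478 178.12      ]
handle top ends [[0.4938, 0.349, 0.069], [0.415, 0.3295, 0.069]] 0.0811729460235736 mid [0.45440566 0.33922709 0.069     ]
axis deg 10.842487804331405 width 0.04690300887895977
holes [[0.5352, 0.3579, 0.031], [0.3698, 0.3183, 0.031]] 0.17005725781181164 mid [0.45247663 0.33812051 0.031     ] deg 13.482820644755563
plate ends [[0.5502, 0.363, 0.031], [0.3553, 0.3147, 0.031]] 0.20081672506030196 [0.45276375 0.33887532 0.031     ]
on axis y at x mid 0.3427574668803641
```

Run:
```python
from h import *
t=np.radians(-76.4); x,y=.4508,.3378
go([x,y,.12],t,True,.25); go([x,y,.0432],t,True,.15); st('pre')
effector.close(f_grip=38); st('closed')
go([x,y,.25],t,True,.25); manip.sleep(.2); st('lift')
x,y=.459,-.0095
go([x,y,.285],TH); manip.sleep(.3); st('hover')
im,c=cam('wrist'); save('w7',im)
```

```text
pre t 36.08 p [0.4514 0.3387 0.0443] F [-0.12 -0.19 -0.01] gap 0.0919
closed t 37.27 p [0.4508 0.3377 0.0431] F [ 0.04  0.3  -0.37] gap 0.0135
lift t 38.44 p [0.4501 0.3372 0.2484] F [-0.61  0.98 -3.14] gap 0.0137
hover t 40.47 p [ 0.4591 -0.0091  0.285 ] F [ 0.06 -0.46 -2.91] gap 0.0136
```

View pics/w7.png

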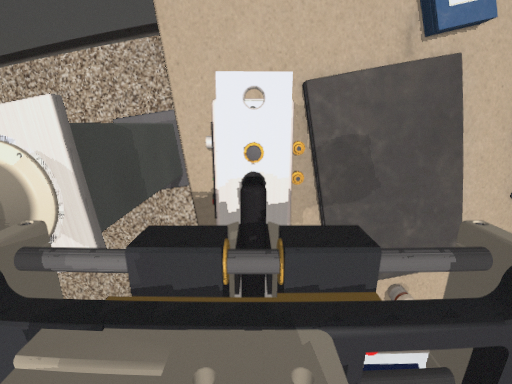

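The plate is held square, with its hole at (254.5,98) and far end at row 71. I'll compare the hole with where post 1 should be.

Run:
```python
from h import *
im=cv2.cvtColor(cv2.imread('pics/w7.png'),cv2.COLOR_BGR2RGB); c=viewer.get_calibration('wrist'); T=np.array(manip.current_tool_pos())
zt=T[2]+.0188-.031; print(T,zt,np.degrees(2*np.arctan2(*np.array(manip.current_tcp_rot())[[1,0]])))
g=cv2.cvtColor(im,cv2.COLOR_RGB2HSV); v=g[:,:,2]
wh=cv2.inRange(g,(0,0,215),(180,40,255)); m=wh.copy()
A=[]
for r in range(76,140,4):
    q=np.where(wh[r,205:300])[0]+205; A.append((r,q.min(),q.max()+1))
print(A)
col=np.where(wh[55:90,225:240].sum(1)>255*10)[0]+55; print('far row',col.min(),onz(c,[(254.5,col.min()-.5)],zt))
for r in range(84,114): print(r,v[r,240:270].tolist())
```

```text
[ 0.4590311  -0.00914481  0.28498563] 0.27278562697014486 -7.964507871918869
[(76, np.int64(216), np.int64(293)), (80, np.int64(216), np.int64(293)), (84, np.int64(216), np.int64(292)), (88, np.int64(216), np.int64(292)), (92, np.int64(216), np.int64(292)), (96, np.int64(216), np.int64(292)), (100, np.int64(213), np.int64(293)), (104, np.int64(212), np.int64(293)), (108, np.int64(213), np.int64(293)), (112, np.int64(213), np.int64(293)), (116, np.int64(213), np.int64(293)), (120, np.int64(213), np.int64(293)), (124, np.int64(214), np.int64(293)), (128, np.int64(214), np.int64(293)), (132, np.int64(214), np.int64(292)), (136, np.int64(214), np.int64(292))]
far row 71 [[0.47479907 0.09314116 0.27278563]]
84 [240, 240, 240, 240, 240, 240, 240, 240, 240, 240, 240, 240, 241, 240, 240, 240, 240, 240, 241, 240, 240, 240, 240, 240, 240, 240, 240, 240, 240, 240]
85 [240, 241, 240, 240, 240, 240, 240, 241, 240, 240, 237, 231, 229, 227, 228, 229, 229, 234, 240, 240, 240, 240, 240, 240, 240, 240, 241, 241, 240, 240]
86 [240, 240, 240, 240, 240, 241, 240, 240, 237, 228, 213, 196, 191, 186, 186, 1
[... 3545 characters left out ...]
 217, 221, 222, 235, 239, 240, 240, 240, 240, 240, 241, 240, 240, 240, 240, 240]
110 [241, 240, 240, 240, 241, 240, 240, 240, 240, 240, 240, 240, 240, 240, 240, 240, 239, 240, 240, 240, 241, 240, 240, 240, 240, 240, 241, 240, 240, 240]
111 [240, 241, 241, 240, 240, 240, 240, 240, 240, 240, 240, 240, 240, 241, 241, 240, 239, 239, 239, 240, 240, 240, 240, 240, 240, 240, 241, 240, 240, 240]
112 [240, 240, 240, 240, 240, 240, 241, 240, 240, 240, 240, 240, 240, 240, 241, 241, 240, 240, 240, 240, 240, 241, 240, 240, 240, 241, 240, 240, 240, 241]
113 [241, 240, 240, 241, 240, 240, 240, 240, 240, 240, 240, 240, 240, 240, 240, 240, 240, 239, 240, 240, 240, 240, 241, 241, 240, 240, 240, 241, 240, 240]
```

Run:
```python
from h import *
c=viewer.get_calibration('wrist'); T=np.array(manip.current_tool_pos())
h=onz(c,[(253.6,97.2)],.2728)[0]; print('hole',h,'hole-TCP',h[:2]-T[:2]); 
d=np.array([.4710,.0767])-h[:2]; print('shift',d)
d=np.clip(d,-.004,.004)
x,y=np.array([.459,-.0093])+ (d-np.array([0,0]) )*.5
print(x,y)
go([x,y,.208],TH,True,.15); manip.sleep(.3); st('near')
im,c=cam('wrist'); save('w8',im); save('w8c',cv2.resize(im[40:140,200:310],(660,600),interpolation=cv2.INTER_CUBIC)); ims=viewer.get_image('scene'); save('s8',cv2.resize(ims[150:270,170:290],(600,600),interpolation=cv2.INTER_CUBIC))
```

```text
hole [0.47216143 0.07808865 0.2728    ] hole-TCP [0.01313034 0.08723346]
shift [-0.00116143 -0.00138865]
0.45841928413184174 -0.009994325255113904
near t 41.48 p [ 0.459  -0.0102  0.2087] F [ 0.77  0.7  -2.23] gap 0.0136
```

View pics/w8c.png

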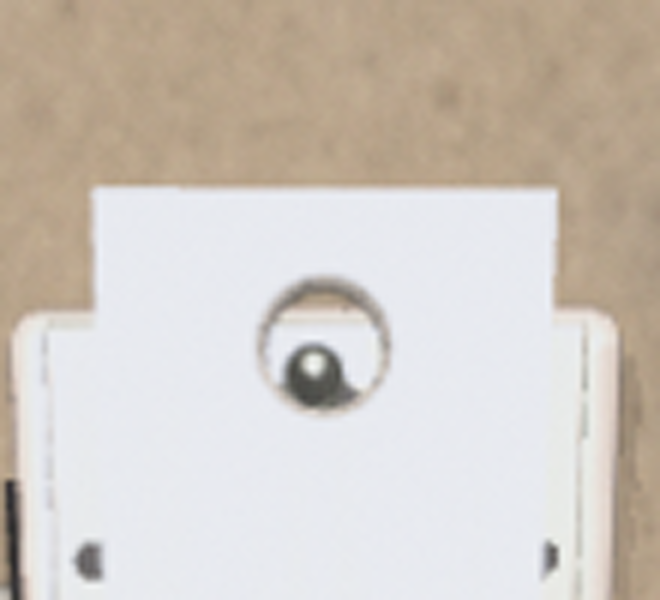

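View pics/s8.png

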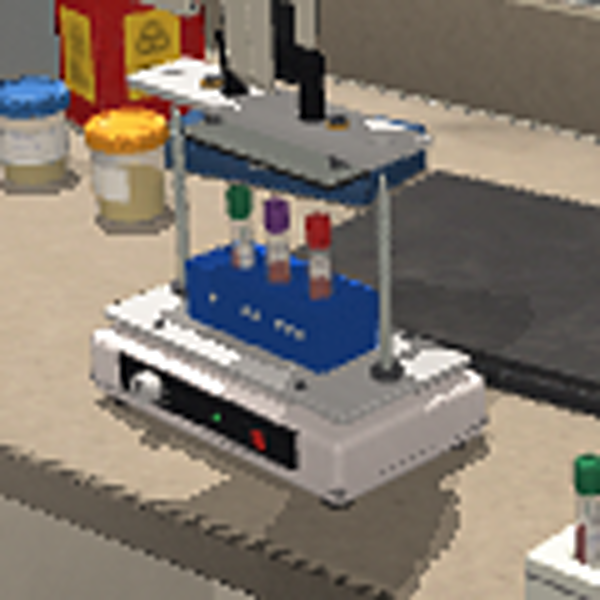

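The scene view shows all three tubes standing in order and the plate above both posts. In the wrist crop the hole centre is at image (253.8,97.5) and the post tip at about (252.6,100.3).

Run:
```python
from h import *
c=viewer.get_calibration('wrist'); T=np.array(manip.current_tool_pos()); st()
h=onz(c,[(253.8,97.5)],T[2]-.0122)[0]; p=onz(c,[(252.5,100.3)],.178)[0]; p2=onz(c,[(252.7,102.2)],.166)[0]
print(h,p,p2,'post-hole',p-h)
d=(p-h)[:2]
if np.hypot(*d)<.006:
    x,y=T[0]+d[0],T[1]+d[1]
    print(x,y); cmd=np.array([.4584,-.01])+d; print(cmd)
    go([*cmd,.203],TH,True,.1); manip.sleep(.2); st()
    im,c=cam('wrist'); save('w9',im)
    save('w9c',cv2.resize(im[40:140,200:310],(660,600),interpolation=cv2.INTER_CUBIC))
```

```text
t 41.58 p [ 0.4587 -0.0101  0.2084] F [ 0.23  0.29 -3.05] gap 0.0138
[0.47197145 0.07689813 0.19618779] [0.47114749 0.07689017 0.178     ] [0.47123294 0.07656344 0.166     ] post-hole [-8.23964893e-04 -7.96042733e-06 -1.81877918e-02]
0.45784821419014715 -0.010138585701755565
[ 0.45757604 -0.01000796]
 t 42.03 p [ 0.4576 -0.0099  0.203 ] F [ 0.   -0.04 -2.32] gap 0.0136
```

Run:
```python
from h import *
tx,ty=.4577,-.0100
cx,cy=tx,ty
F0=np.mean([manip.current_force() for _ in range(5)],0); print(F0)
z=.203
while z>.1825:
    z-=.003; go([cx,cy,max(z,.182)],TH,True,.06)
    F=np.array(manip.current_force())-F0; st(round(z,4))
    if F[2]>5 or np.hypot(*F[:2])>6: print('STOP'); break
print('moment',manip.current_wrist_torque())
```

```text
[-0.38646219 -0.37205754 -2.36755582]
0.2 t 42.33 p [ 0.4575 -0.01    0.1998] F [ 0.19  0.13 -2.75] gap 0.0138
0.197 t 42.58 p [ 0.4575 -0.01    0.1968] F [-0.23 -0.18 -2.18] gap 0.0135
0.194 t 42.83 p [ 0.4575 -0.01    0.1938] F [ 0.59  0.94 -2.03] gap 0.0138
0.191 t 43.08 p [ 0.4575 -0.01    0.1908] F [ 0.09  0.86 -2.57] gap 0.0134
0.188 t 43.33 p [ 0.4575 -0.01    0.1878] F [-0.   -0.19 -2.01] gap 0.0136
0.185 t 43.58 p [ 0.4575 -0.01    0.1848] F [ 0.07 -1.22 -3.4 ] gap 0.0138
0.182 t 43.83 p [ 0.4575 -0.01    0.1818] F [ 0.6  -0.47 -2.54] gap 0.014
moment [ 0.03516334 -0.05857711 -0.01106661]
```

Run:
```python
from h import *
tx,ty=.4577,-.0100
cmd=np.array([tx,ty,.182])
def mF(n=8):
    f=[]
    for _ in range(n): f.append(manip.current_force()); manip.sleep(.02)
    return np.mean(f,0)
for tz in (.180,.178,.176,.1745):
    cmd[2]+= tz-np.array(manip.current_tool_pos())[2]
    go(cmd,TH,True,.03); manip.sleep(.05)
    F=mF(5); p=np.array(manip.current_tool_pos()); r=R.from_quat(manip.current_tcp_rot()).as_matrix()
    print(round(manip.current_clock(),2),tz,p.round(4),'dF',(F-[-.3,-.3,-2.6]).round(2),'tilt deg',np.degrees(r[:2,2]).round(2))
    if F[2]>13 or np.hypot(*F[:2])>8: print('STOP');break
    cmd[:2]+=np.array([tx,ty])-p[:2]
```

```text
44.22 0.18 [ 0.4577 -0.01    0.1802] dF [0.43 0.2  0.29] tilt deg [-0.01  0.  ]
44.6 0.178 [ 0.4582 -0.01    0.1784] dF [-0.    0.04  6.13] tilt deg [ 0.04 -0.01]
44.98 0.176 [ 0.4579 -0.01    0.1761] dF [-0.14 -0.01  8.45] tilt deg [ 0.06 -0.01]
45.37 0.1745 [ 0.4579 -0.01    0.1747] dF [-0.9   0.28 10.06] tilt deg [ 0.08 -0.01]
```

Run:
```python
from h import *
tx,ty=.4577,-.0100
q=np.array(manip.current_tool_pos()); 
# present command offset from compliance: z cmd below actual by ~F/7.7
cmd=None
def meas():
    f=[];p=[]
    for _ in range(8): f.append(manip.current_force());p.append(manip.current_tool_pos());manip.sleep(.03)
    return np.mean(f,0)-[-.3,-.3,-2.6],np.mean(p,0)
cmd=np.array([tx-.0018,ty,.1727-.0014])
go(cmd,TH,True,.02)
for i in range(3):
    F,p=meas(); r=R.from_quat(manip.current_tcp_rot()).as_matrix()
    print(round(manip.current_clock(),2),p.round(4),'dF',F.round(2),'tilt',np.degrees(r[:2,2]).round(2),'M',np.round(manip.current_wrist_torque(),2))
    if abs(p[2]-.1727)<.0004 and abs(p[0]-tx)<.0005: break
    cmd+=np.array([tx,ty,.1727])-p; go(cmd,TH,True,.02)
manip.sleep(2.5); F,p=meas(); print('hold',round(manip.current_clock(),2),p.round(4),F.round(2),manip.current_finger_gap())
for n in('scene','top'): save('end_'+n,viewer.get_image(n))
im=cv2.imread('pics/end_top.png'); a=cv2.imread('pics/top.png')
im=cv2.cvtColor(im,cv2.COLOR_BGR2RGB); a=cv2.cvtColor(a,cv2.COLOR_BGR2RGB)
for nm,lo,hi,roi in [('yellow',(18,120,80),(32,255,255),(120,140,160,175)),('nuts',(15,120,80),(32,255,255),(190,180,270,205)),('alcohol',(0,120,60),(8,255,255),(318,160,345,190)),('marker',(0,120,60),(8,255,255),(345,230,400,255)),('spare',*COL['green'],(300,240,325,255))]:
    print(nm,[b[:2] for b in blobs(a,lo,hi,3,roi)],[b[:2] for b in blobs(im,lo,hi,3,roi)])
```

```text
45.93 [ 0.4574 -0.0099  0.1723] dF [ 0.22  0.36 12.51] tilt [ 0.16 -0.01] M [-0.01  0.02 -0.05]
hold 48.7 [ 0.4574 -0.0099  0.1723] [ 0.76  0.18 12.3 ] 0.013408790456085168
yellow [([136.9, 157.5], 284)] [([136.8, 157.5], 281)]
nuts [([224.9, 197.0], 20), ([239.8, 199.4], 16)] []
alcohol [([332.3, 172.4], 81)] [([332.3, 172.3], 80)]
marker [([359.9, 243.3], 59)] [([359.8, 243.3], 58)]
spare [([312.5, 246.5], 4)] [([312.4, 246.2], 5)]
```

Run:
```python
from h import *
st('final'); manip.hand_in()
```

```text
final t 48.8 p [ 0.4574 -0.0099  0.1723] F [-0.66 -0.23  9.89] gap 0.0135
the job is handed in; nothing more can be done
```

I handed the job in at 48.8 s, with the arm still gripping the hold-down and pressing it onto the three stoppers. You can run the thumb nuts on.

- **Tubes:** Purple went into position 2 first, then red into position 3. Both first caught on the pocket mouth's chamfer and needed a nudge of a few mm. I then pressed each stopper with the closed fingertips. Both stopped me at about 137.2 mm above the bench, against 137.5 mm for a tube fully home.
- **Hold-down:** The plate went over both posts without resistance.
- **Pressing:** It pressed for over 2.5 s before hand-in. The force read 12.3–12.5 N. The handle height puts the springs about 8.3 mm in, well short of the 16 mm where they bottom. The tool was level to within 0.2°.
- **Other things on the bench:** Before-and-after top views show the pot, alcohol bottle, marker and spare green tube have not moved.

**Not confirmed:** The thumb nuts are hidden by the arm in the last top view. They were in place when I last saw them, just before lowering the hold-down. I had also used up my picture views by then, so I checked the final lowering by force and position readings only.

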